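Take the tin stack apart onto the matching mats

TASK

Take the stack of tins apart from the top down, carrying one tin at a time, and set each one upright on the middle of the silicone mat of its own lid colour: the three round tins on the round coasters, the long tin lengthwise on the rectangular trivet. Set them down gently without dropping or knocking over any, and leave the kettle and the spoon holder where they are.

Things in the scene. Friction and masses are not known exactly. Their poses are not given: they have to be found in the camera images.
- red_tin: small round steel tin with a pressed-on red lid, 36 mm diameter, 42 mm tall, about 70 g; at the start it stands on the blue tin. Origin: centre of its underside, z up along its axis.
- blue_tin: round steel tin with a pressed-on blue lid, 52 mm diameter, 60 mm tall, about 150 g; at the start it stands on one half of the long tin and carries the red tin. Origin: centre of its underside, z up along its axis.
- yellow_tin: round steel tin with a pressed-on yellow lid, 52 mm diameter, 60 mm tall, about 150 g; at the start it stands on the other half of the long tin, its centre about 90 mm from the blue one's. Origin: centre of its underside, z up along its axis.
- long_tin: rectangular steel tin with a green lid, 170 mm (its x) by 60 mm (its y) by 50 mm tall, about 350 g; stands on the worktop and is the bottom of the stack. Origin: centre of its underside, x along its length, z up.
- red_coaster: fixed round red silicone coaster, 84 mm diameter, 4 mm thick, lying on the worktop; the place of the red tin. Origin: centre of its underside (on the worktop), z up.
- blue_coaster: fixed round blue silicone coaster, 84 mm diameter, 4 mm thick, lying on the worktop; the place of the blue tin. Origin: centre of its underside (on the worktop), z up.
- yellow_coaster: fixed round yellow silicone coaster, 84 mm diameter, 4 mm thick, lying on the worktop; the place of the yellow tin. Origin: centre of its underside (on the worktop), z up.
- green_trivet: fixed rectangular green silicone trivet, 200 mm (its x) by 90 mm (its y), 4 mm thick, lying on the worktop; the place of the long tin. Origin: centre of its underside (on the worktop), x along its length, z up.
- kettle: stainless kettle with a black arched handle, 170 mm diameter, 240 mm tall to the top of the handle, short spout reaching 120 mm from its axis along its x; a bystander on the robot's left. Origin: centre of its underside.
- spoon_holder: round glass spoon holder, 84 mm diameter, 110 mm tall, with spoons standing up to 200 mm; a bystander on the robot's right. Origin: centre of its underside.
There are look-alikes about, which are no part of the job. Leave any purple or turquoise look-alike of the yellow_tin alone.

How it is judged:
By the outcome, as a careful person would: the job done as asked, in the order asked, and still so for the second after the job is handed in, with the robot touching nothing.
It also fails if it takes over 128 s, if anything falls off the work surface, if the arm or the gripper's body presses on something with over 40 N, if the wrist force passes 120 N, or if a joint passes its speed limit or range.

ROBOT

A 6-joint arm with a two-finger parallel gripper is mounted at the origin on the work surface. World frame = base frame: x ahead of the robot, y to its left, z up, the work surface at z = 0. Lengths are in m, angles in rad, forces in N, time in s.
With the tool pointing down it reaches from about 0.25 to 0.85 m from the base axis. Payload 12.5 kg.
Tool frame: the origin (TCP) lies midway between the tips of the shut fingers; the grasp point (between the pads) lies 19 mm behind it (hold_point_z is the distance from the TCP to the grasp point, in m); z points along the fingers, y is the direction in which the jaws open and shut (so a half turn about z gives the same grasp; the last joint's range is limited). The gripper opens to 93 mm and grips with 3 to 60 N. Pads are 15 mm wide; open, the fingers measure 128 mm over their backs; the gripper's body (75 mm by 188 mm) begins 65 mm behind the grasp point.
Start: joints at [-1.394, 0.351, 1.652, -0, 1.139, -0.085], TCP at [0.142, -0.531, 0.219] pointing down, gripper open.
Joint ranges: [-2.75, 2.75], [-0.79, 2.1], [0.01, 2.65], [-1.57, 4.71], [0.07, 3.14], [-2.87, 2.87]. Speed limits (rad/s): [2.22, 2.22, 2.79, 3.14, 3.14, 3.14].

INTERFACE

Orientations are given as a unit quaternion [x, y, z, w].
In Python, from workcell import movep, line_to, movej, move_gripper, dwell, ik, sense, capture, camera_model, PlanningError, hand_in, hold_point_z gives the robot as it stands. The module is installed in compiled form; this text tells all that it offers. Calls block until the motion is done:
- movep(position, orientation): joint-space move of the TCP to a pose.
- line_to(position, velocity=0.15, attitude=None, max_force=None): straight line of the TCP; attitude=None keeps the orientation; velocity is the mean speed in m/s. With max_force (N) it stops when the force on the tool has changed by that much, and returns True; else False.
- movej(angles): joint-space move.
- move_gripper(opening, effort=None): opening from 0.0 (shut) to 1.0 (fully open); effort is the grip in N (None keeps the last); returns when the fingers have stopped.
- dwell(seconds).
- ik(position, orientation): joint angles nearest the present ones, or None.
- sense(): the state.
- capture(name): name is "side" or "top" or "wrist"; returns the picture (400x640x3 uint8, red, green, blue); there is no depth.
- camera_model(name): a dict with "K" (3x3 intrinsics, pixels), "eye" and "orientation" of the camera in the world. Camera axes: x right, y up, looking along -z (the intrinsics and any distortion apply to the point x, -y, -z); pixel columns grow to the right and rows downward; lengths in m; the calibration is good to about 2 mm. A picture is of the moment at which its call begins: read the wrist's pose just before it. camera_model takes no time and is no camera call; for the wrist camera it gives the pose at the moment of the call.
A pose or a line that the arm cannot do raises PlanningError and nothing moves.
- hand_in(): hands the job in, once; it reports no verdict.
The state is a dict: "clock": time; "joint_positions": joint angles; "joint_velocities": joint speeds; "joint_efforts": joint torques, N m; "tool_pos": TCP position; "ee_rot": TCP orientation; "ft_force": force on the tool from outside, world axes, zero at the start; "wrist_torque": the same for the moment, N m; "width": opening from 0.0 (shut) to 1.0 (fully open).
Only numpy, scipy, OpenCV 4.12 (cv2) and the standard library are available. Lean on these libraries where they do the work, as an engineer would, in place of code of your own. Each camera call takes 0.05 s, during which the arm holds its last target. There are 200 camera calls.

## Working session

There is one attempt and no reset: what is moved stays moved. The work goes in short steps, each a Python script; the robot and the scene stay as the last script left them, time stands still between calls to the robot, and variables do not carry over. Pictures are saved under pics/ and viewed, about 12 in all and at most 16, crops included, and the job is handed in when it is done.

```bash
mkdir -p pics && python3 - <<'E'
from workcell import *
import cv2,numpy as np
np.set_printoptions(precision=4,suppress=True)
for n in("top","side"):
    m=camera_model(n);print(n,m)
    cv2.imwrite(f"pics/{n}0.png",capture(n)[:,:,::-1])
print(sense(),hold_point_z)
E
```

```text
top {'K': array([[435.574 ,   0.    , 322.2757],
       [  0.    , 435.574 , 197.7048],
       [  0.    ,   0.    ,   1.    ]]), 'eye': array([0.2809, 0.0445, 1.7388]), 'orientation': array([ 0.0448, -0.0514, -0.7011,  0.7098])}
side {'K': array([[377.1047,   0.    , 320.7997],
       [  0.    , 377.1047, 201.1784],
       [  0.    ,   0.    ,   1.    ]]), 'eye': array([ 0.3629, -0.9233,  0.7432]), 'orientation': array([ 0.4747, -0.0392, -0.0631,  0.877 ])}
{'clock': 0.1, 'joint_positions': array([-1.3936,  0.3512,  1.6524, -0.    ,  1.1391, -0.0846]), 'joint_velocities': array([-0.001 ,  0.0003, -0.002 , -0.0004, -0.0013, -0.0019]), 'joint_efforts': array([  0.0007, -49.8028, -28.5706,   0.07  ,   0.0239,  -0.    ]), 'tool_pos': array([ 0.1423, -0.5309,  0.2182]), 'ee_rot': array([ 0.9914,  0.1305, -0.    , -0.0005]), 'ft_force': array([-0.1873,  0.0166, -0.5436]), 'wrist_torque': array([-0.0073, -0.0317,  0.0164]), 'width': 0.9996011268529483} 0.0188
```

View pics/top0.png

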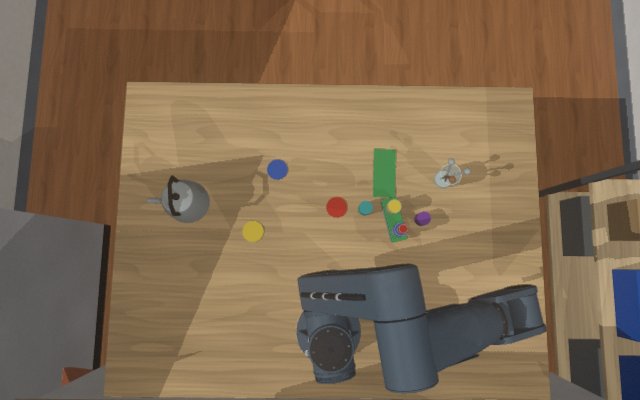

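View pics/side0.png

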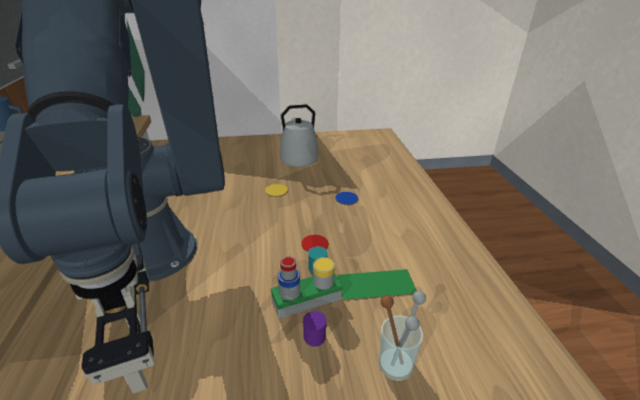

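The top picture shows the mats: red (337,207), blue (277,169), yellow (253,231), green trivet (385,173). The stack has the red tin at (402,229) on blue and the yellow tin at (395,207), both on the long tin. The turquoise (365,208) and purple (422,218) tins are the look-alikes and stand on the table. Next I'll get rough positions, then look with the wrist camera.

```bash
cat > h.py <<'E'
from workcell import *
import cv2,numpy as np
from scipy.spatial.transform import Rotation as R
np.set_printoptions(precision=4,suppress=True)
def ray(m,px,z):
    d=np.linalg.inv(m["K"])@[px[0],px[1],1]; d=R.from_quat(m["orientation"]).apply([d[0],-d[1],-d[2]])
    e=np.array(m["eye"]); return e+d*(z-e[2])/d[2]
def proj(m,p):
    c=R.from_quat(m["orientation"]).inv().apply(np.array(p)-m["eye"]); q=m["K"]@[c[0],-c[1],-c[2]]; return q[:2]/q[2]
def q(yaw):  # tool down, jaw axis (y) at angle yaw+90deg... x axis at yaw
    return (R.from_euler('z',yaw)*R.from_euler('x',np.pi)).as_quat()
HUE={'red':(172,6),'blue':(108,128),'yellow':(20,34),'green':(50,80),'purple':(130,160),'turq':(84,100)}
def blobs(im,c,amin=30):
    h=cv2.cvtColor(im,cv2.COLOR_RGB2HSV); lo,hi=HUE[c]; H=h[...,0]
    k=((H>=lo)&(H<=hi)) if lo<hi else ((H>=lo)|(H<=hi))
    k=(k&(h[...,1]>(165 if c in('yellow','red') else 110))&(h[...,2]>50)).astype(np.uint8)
    n,l,s,ce=cv2.connectedComponentsWithStats(k)
    return [(ce[i],s[i],np.argwhere(l==i)[:,::-1].astype(np.float32)) for i in range(1,n) if s[i,4]>=amin]
def snap(n,f,crop=None,s=1):
    m=camera_model(n); im=capture(n); o=im[:,:,::-1]
    np.savez(f"pics/{f}.npz",im=im,**m)
    if crop: o=o[crop[1]:crop[3],crop[0]:crop[2]]
    cv2.imwrite(f"pics/{f}.png",cv2.resize(o,None,fx=s,fy=s,interpolation=cv2.INTER_CUBIC)); return m,im
E
python3 - <<'E'
from h import *
m=camera_model("top");im=cv2.imread("pics/top0.png")[:,:,::-1].copy()
for c in HUE:
    for ce,s,p in blobs(im,c):
        if 100<ce[1]<260 and 200<ce[0]<450: print(c,ce,s,ray(m,ce,.004)[:2],cv2.minAreaRect(p))
for c,px,z in(('red',(402.5,229),.152+.0),('yellow',(395,207),.11),('turq',(365,208),.06),('purple',(422,218),.06)): print(c,ray(m,px,z)[:2])
w=camera_model("wrist"); s=sense(); print(w, R.from_quat(s['ee_rot']).inv().apply(w['eye']-s['tool_pos']))
E
```

```text
red [336.3691 206.7539] [327 197  20  20 317] [ 0.4828 -0.0273] ((336.5, 206.5), (19.0, 19.0), 90.0)
red [402.7714 228.4286] [400 226   7   6  35] [ 0.3992 -0.293 ] ((403.0, 228.5), (5.0, 6.0), 90.0)
blue [276.8102 169.1356] [267 160  20  19 295] [0.6331 0.2152] ((276.5, 169.0), (18.0, 19.0), 90.0)
yellow [393.8471 205.9059] [389 201  11  11  85] [ 0.4892 -0.2583] ((393.800048828125, 205.9000244140625), (9.391485214233398, 9.838699340820312), 26.56505012512207)
yellow [252.5756 230.9646] [243 221  20  20 311] [0.3817 0.3049] ((252.5, 230.5), (19.0, 19.0), 90.0)
green [385.5544 183.2952] [ 373  150   33   92 1223] [ 0.5809 -0.2256] ((386.30889892578125, 195.19400024414062), (92.83881378173828, 26.33598518371582), 82.4505844116211)
purple [423.0431 217.6293] [415 212  15  13 116] [ 0.4435 -0.3749] ((423.0655212402344, 217.2213134765625), (12.163504600524902, 11.523320198059082), 39.80556869506836)
turq [364.9254 207.5672] [359 202  13  12 134] [ 0.481 -0.142] ((365.0, 207.5), (11.0, 12.0), 90.0)
red [ 0.387  -0.2631]
yellow [ 0.4724 -0.2441]
turq [ 0.4729 -0.1362]
purple [ 0.4367 -0.3572]
{'K': array([[280.5351,   0.    , 323.0899],
       [  0.    , 280.5351, 206.2957],
       [  0.    ,   0.    ,   1.    ]]), 'eye': array([ 0.2075, -0.5123,  0.3837]), 'orientation': array([-0.0997,  0.0767, -0.6037,  0.7872])} [ 0.0678 -0.0013 -0.1655]
```

```bash
python3 - <<'E'
from h import *
movep([.36,-.235,.33],q(0)); dwell(.3)
m,im=snap("wrist","w1"); print(m['eye'],R.from_quat(m['orientation']).as_matrix()[:,2],sense()['clock'])
movep([.42,.13,.33],q(0)); dwell(.3)
m,im=snap("wrist","w2"); print(m['eye'],sense()['clock'],sense()['joint_positions'])
snap("top","t2",(330,130,450,260),5)
E
```

```text
[ 0.4274 -0.2345  0.4953] [0.2499 0.0002 0.9683] 1.8833
[0.4877 0.1304 0.4955] 3.6167 [ 0.1934  0.0405  1.7569 -0.      1.3441  1.7649]
```

View pics/w1.png

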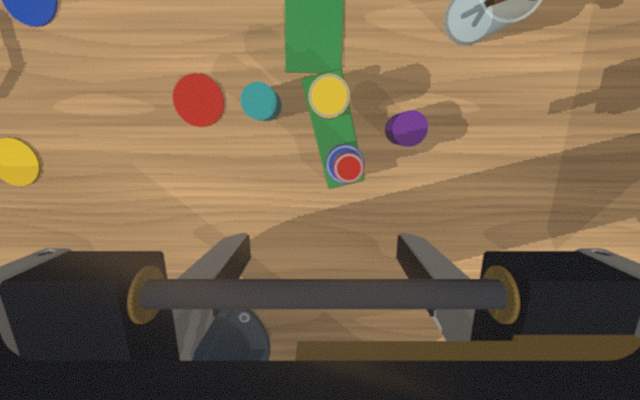

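View pics/w2.png

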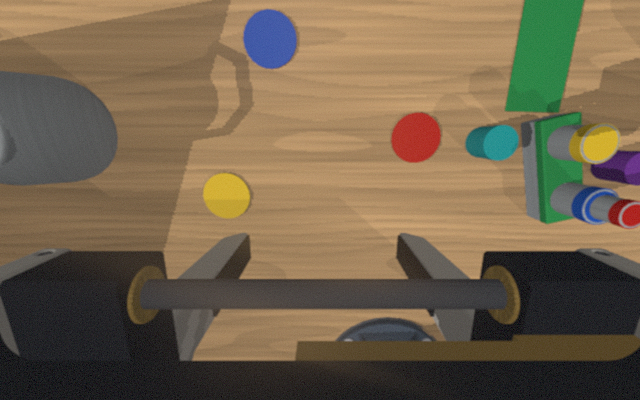

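View pics/t2.png

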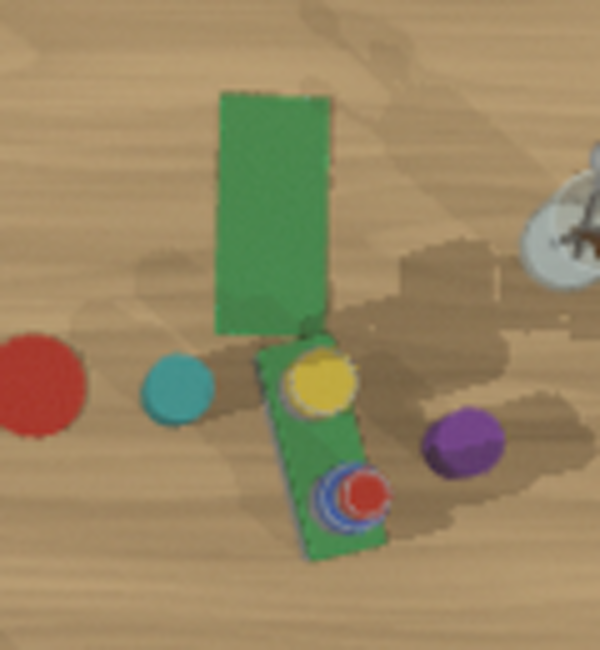

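w1 shows the red tin (348,168) on the blue rim, the yellow tin (329,96) on the green long tin, turquoise (259,100) and purple (407,128). The turquoise and purple tins stand on the table, so they are not part of the stack. Next I'll measure.

```bash
python3 - <<'E'
from h import *
Z={'red':.152,'yellow':.11,'blue':.11,'turq':.06,'purple':.06,'green':.05}
for f in("w1","w2","t2"):
    d=np.load(f"pics/{f}.npz"); m={k:d[k] for k in('K','eye','orientation')}
    for c in HUE:
        for ce,s,p in blobs(d['im'],c,25):
            if f[0]=='w' and s[1]+s[3]>240 or (f=='t2' and (ce[0]<200 or ce[0]>450 or ce[1]>260)):continue
            hull=cv2.convexHull(p); e=cv2.fitEllipse(hull); cc=cv2.minEnclosingCircle(hull)
            print(f,c,s,e[0],'ell@tin',ray(m,e[0],Z[c])[:2],'@mat',ray(m,e[0],.004)[:2])
            if c=='green': 
                ap=cv2.approxPolyDP(hull,3,True)[:,0]; print([(a.tolist(),ray(m,a,.05)[:2].round(4),ray(m,a,.004)[:2].round(4)) for a in ap])
E
python3 - <<'E'
import cv2
i=cv2.imread('pics/w1.png'); cv2.imwrite('pics/w1c.png',cv2.resize(i[40:200,230:430],None,fx=4,fy=3.75,interpolation=cv2.INTER_CUBIC))
E
```

```text
w1 red [ 173   74   51   53 2063] (198.0049591064453, 99.69810485839844) ell@tin [ 0.4656 -0.0906] @mat [ 0.482  -0.0286]
w1 red [338 157  22  22 393] (348.3442687988281, 167.6898193359375) ell@tin [ 0.3875 -0.2654] @mat [ 0.3703 -0.2787]
w1 blue [   2    0   55   26 1065] (27.768535614013672, -4.101122856140137) ell@tin [0.5863 0.1163] @mat [0.63   0.2128]
w1 blue [329 148  28  29 145] (343.7867431640625, 163.04498291015625) ell@tin [ 0.3889 -0.2628] @mat [ 0.3783 -0.2706]
w1 yellow [312  78  34  36 957] (328.63934326171875, 95.36082458496094) ell@tin [ 0.4755 -0.2417] @mat [ 0.4887 -0.2437]
w1 yellow [   0  138   40   48 1548] (14.062976837158203, 161.3284454345703) ell@tin [0.3913 0.1863] @mat [0.3814 0.302 ]
w1 green [ 286    0   57   78 4017] (329.56988525390625, 37.50008010864258) ell@tin [ 0.5599 -0.2438] @mat [ 0.5736 -0.2448]
[([342.0, 77.0], array([ 0.5081, -0.2623]), array([ 0.5165, -0.2652])), ([287.0, 70.0], array([ 0.5176, -0.182 ]), array([ 0.5269, -0.1766])), ([286.0, 0.0], array([ 0.6061, -0.1835]), array([ 0.6245, -0.1783])), ([342.0, 0.0], array([ 0.6061, -0.2607])
[... 4103 characters left out ...]
ay([ 0.5387, -0.2475]), array([ 0.5457, -0.2554]))]
t2 green [382 197  24  45 254] (393.3633117675781, 218.92459106445312) ell@tin [ 0.4326 -0.2478] @mat [ 0.4368 -0.2558]
[([405.0, 238.0], array([ 0.3591, -0.2922]), array([ 0.3613, -0.3013])), ([392.0, 241.0], array([ 0.347 , -0.2416]), array([ 0.3488, -0.2494])), ([382.0, 201.0], array([ 0.5025, -0.204 ]), array([ 0.5085, -0.2107])), ([395.0, 198.0], array([ 0.515 , -0.2551]), array([ 0.5214, -0.2632]))]
t2 purple [416 212  14  13 109] (422.7951965332031, 217.71664428710938) ell@tin [ 0.4379 -0.3604] @mat [ 0.4431 -0.3739]
t2 turq [359 201  13  14 141] (365.0001220703125, 207.53016662597656) ell@tin [ 0.4747 -0.1362] @mat [ 0.4812 -0.1423]
```

View pics/w1c.png

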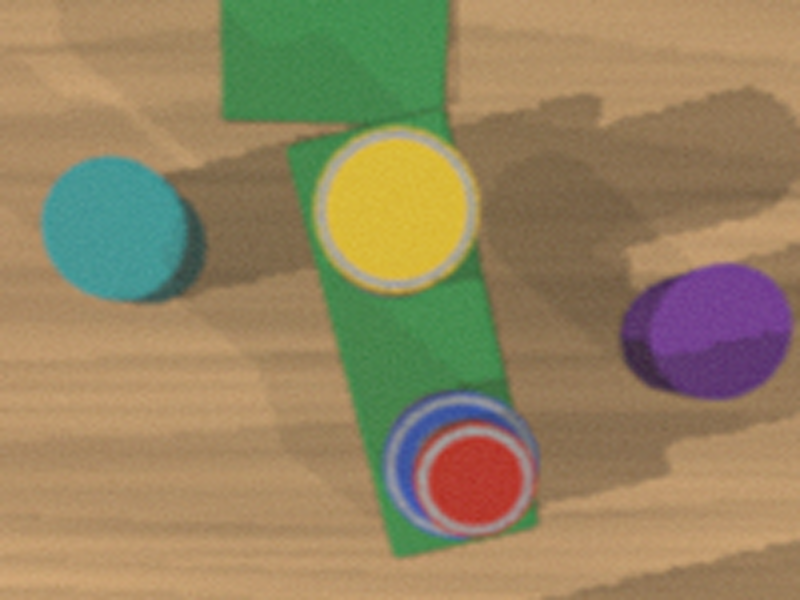

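```bash
cat >> h.py <<'E'
def pick(xy,under,gh,yaw,effort,zhi=.28):
    z=under+gh-hold_point_z
    move_gripper(1.0); movep([*xy,zhi],q(yaw)); line_to([*xy,z+.03],.2)
    hit=line_to([*xy,z],.06,max_force=10)
    move_gripper(0.0,effort); dwell(.2); s=sense(); print('grip',hit,s['width']*93,s['tool_pos'],s['clock'])
    return hit
def lift(xy,z=.28):
    line_to([*xy,sense()['tool_pos'][2]+.03],.08); line_to([*xy,z],.25); s=sense(); print('lift',s['width']*93,s['ft_force'])
def place(xy,gh,yaw,rel,zhi=.28):
    z=.004+gh-hold_point_z
    movep([*xy,zhi],q(yaw)); line_to([*xy,z+.03],.2); dwell(.2); line_to([*xy,z+.008],.06); dwell(.2)
    hit=line_to([*xy,z-.004],.015,max_force=2.5)
    s=sense(); print('down',hit,s['tool_pos'],z,s['ft_force'],s['width']*93)
    move_gripper(min(1,s['width']+rel/93.)); dwell(.15)
    p=sense()['tool_pos']; line_to([*p[:2],p[2]+.06],.12); line_to([*p[:2],zhi],.25); print(sense()['clock'])
E
python3 - <<'E'
from h import *
p=(.3877,-.2652)
if not pick(p,.11,.024,.24,15):
    lift(p); place((.4823,-.028),.024,1.2,22)
    snap("wrist","w3"); snap("side","s3")
E
```

```text
grip False 36.02324414405056 [ 0.3877 -0.2652  0.1152] 7.9667
lift 35.6607063712835 [-0.2815  0.24   -1.8715]
down True [ 0.4823 -0.028   0.009 ] 0.0092 [0.9875 0.0388 2.2647] 35.737232514606625
15.4
```

View pics/s3.png

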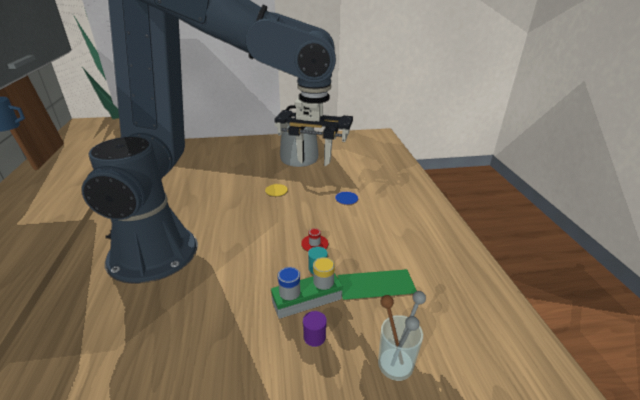

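The red tin stands upright on its coaster (315,238). The blue tin (289,282) and yellow tin (323,272) are still on the long tin. Next is the blue tin, re-measured first.

```bash
python3 - <<'E'
from h import *
movep([.34,-.25,.30],q(.24)); dwell(.3); m,im=snap("wrist","w4")
def tin(c,g):
    best=[ray(m,cv2.fitEllipse(cv2.convexHull(p))[0],.11)[:2] for ce,s,p in blobs(im,c,200) if s[1]+s[3]<260]
    print(c,best); b=min(best,key=lambda t:np.hypot(*(t-g))); assert np.hypot(*(b-g))<.008; return b
y=tin('yellow',(.4757,-.2415)); p=tin('blue',(.389,-.263))
if not pick(p,.05,.033,.24,25):
    lift(p); place((.6325,.2142),.033,.24,25)
    snap("side","s4",(200,100,520,340),2.5); print(y)
E
```

```text
yellow [array([ 0.4754, -0.2417])]
blue [array([ 0.3878, -0.2643])]
grip False 51.8748920425364 [ 0.3879 -0.2644  0.0643] 20.625
lift 51.81201480600458 [-0.29   -1.0622 -1.7128]
down True [0.6325 0.2142 0.0182] 0.018200000000000004 [-1.1738 -0.4821  3.6354] 52.062610506125544
29.1667
[ 0.4754 -0.2417]
```

View pics/s4.png

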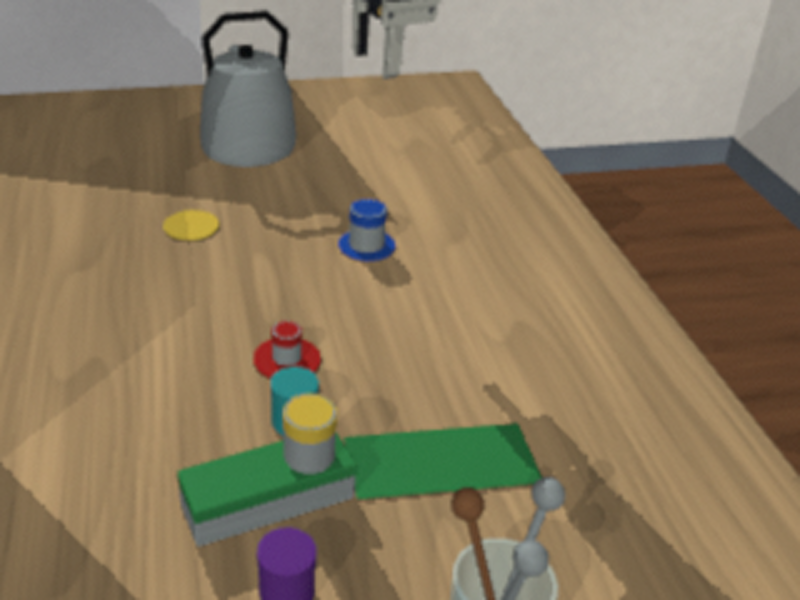

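Blue is upright on its coaster (367,235). Now yellow, followed by views of the long tin and trivet.

```bash
python3 - <<'E'
from h import *
p=(.4754,-.2417)
if not pick(p,.05,.033,.24,25):
    lift(p); place((.3816,.3035),.033,.24,25)
    for f,x in(("w5",.40),("w6",.56)):
        movep([x,-.235,.33],q(0)); dwell(.3); m,im=snap("wrist",f)
        for ce,s,pp in blobs(im,'green',500):
            if s[1]+s[3]>240: continue
            ap=cv2.approxPolyDP(cv2.convexHull(pp),4,True)[:,0]; print(f,s,[(a.tolist(),ray(m,a,.05)[:2],ray(m,a,.004)[:2]) for a in ap])
    a=cv2.imread("pics/w5.png")[0:240,200:520];b=cv2.imread("pics/w6.png")[0:240,200:520]
    cv2.imwrite("pics/w56.png",cv2.resize(np.vstack([a,b]),None,fx=1.25*1.0,fy=1.25))
    snap("side","s5"); print(sense()['clock'])
E
```

```text
grip False 51.68308196520337 [ 0.4754 -0.2418  0.0643] 34.1417
lift 51.635118788244654 [ 0.1101  0.088  -2.5681]
down True [0.3816 0.3035 0.0181] 0.018200000000000004 [-0.4699 -0.3971  4.2699] 51.701824871713654
42.7333
w5 [ 287    0   76  212 9376] [([361.0, 204.0], array([ 0.3568, -0.2961]), array([ 0.3453, -0.3025])), ([329.0, 210.0], array([ 0.3466, -0.2438]), array([ 0.334 , -0.2448])), ([287.0, 95.0], array([ 0.5238, -0.1802]), array([ 0.5296, -0.1747])), ([288.0, 0.0], array([ 0.6465, -0.1854]), array([ 0.6649, -0.1804])), ([343.0, 0.0], array([ 0.6466, -0.2612]), array([ 0.665 , -0.2641]))]
w6 [ 289   73   55  121 6019] [([342.0, 75.0], array([ 0.7108, -0.2625]), array([ 0.7195, -0.2654])), ([338.0, 192.0], array([ 0.536 , -0.2589]), array([ 0.5267, -0.2614])), ([290.0, 191.0], array([ 0.5377, -0.1811]), array([ 0.5285, -0.1756])), ([290.0, 74.0], array([ 0.7122, -0.1863]), array([ 0.721 , -0.1813]))]
46.1167
```

View pics/w56.png

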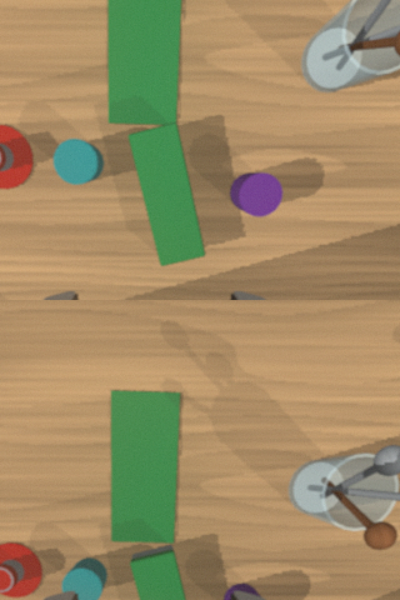

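View pics/s5.png

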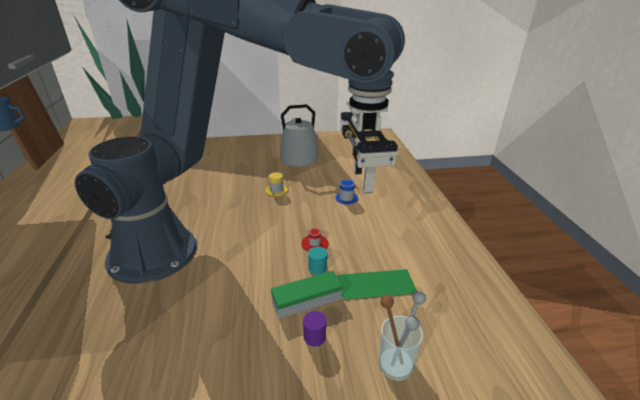

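```bash
python3 - <<'E'
from h import *
d=np.load("pics/w5.npz"); m={k:d[k] for k in('K','eye','orientation')}
g=np.array([[304,108.8],[341.6,99.2],[363.3,204.5],[329.5,212]],np.float32)
for c in g: print(ray(m,c,.05)[:2])
# fit rectangle: project the model, compare with all green pixels of the tin
from scipy.optimize import minimize
h=cv2.cvtColor(d['im'],cv2.COLOR_RGB2HSV); k=((h[...,0]>=50)&(h[...,0]<=80)&(h[...,1]>90)).astype(np.float32)
def corners(v,L,W,z): 
    r=R.from_euler('z',v[2]).apply(np.array([[L,W,0],[L,-W,0],[-L,-W,0],[-L,W,0]])/2); return [proj(m,[v[0]+a[0],v[1]+a[1],z]) for a in r]
def cost(v,img,m_,L,W,z):
    poly=(np.array(corners(v,L,W,z))*16).astype(np.int32); t=np.zeros(img.shape,np.uint8)
    cv2.fillPoly(t,[poly],255,cv2.LINE_AA,4); q_=np.zeros_like(t)
    poly2=(np.array(corners(v,L+.03,W+.03,z))*16).astype(np.int32); cv2.fillPoly(q_,[poly2],1,shift=4)
    t=t/255.; return np.abs(t-img)[q_>0].sum()/ (q_.sum()**0)
kk=k.copy(); kk[:97]=0
r=min((minimize(cost,[.432+a,-.25+b,.24],args=(kk,m,.17,.06,.05),method='Nelder-Mead',options=dict(initial_simplex=np.array([[.432+a,-.25+b,.24],[.437+a,-.25+b,.24],[.432+a,-.245+b,.24],[.432+a,-.25+b,.28]]))) for a in(0,.003) for b in(0,-.003)),key=lambda r:r.fun)
print('long',r.x,r.fun)
d=np.load("pics/w6.npz"); m={k:d[k] for k in('K','eye','orientation')}
h=cv2.cvtColor(d['im'],cv2.COLOR_RGB2HSV); k=((h[...,0]>=50)&(h[...,0]<=80)&(h[...,1]>90)).astype(np.float32); k[194:]=0
x0=np.array([.624,-.221,-.025]); r=minimize(cost,x0,args=(k,m,.2,.09,.004),method='Nelder-Mead',options=dict(initial_simplex=[x0,x0+[.005,0,0],x0+[0,.005,0],x0+[0,0,.04]]))
print('trivet',r.x,r.fun)
t=camera_model("top")
for px,z in(((450,162),.2),((466,172),.2),((452,180),.2),((447,179),.0)): print('spoon',ray(t,px,z))
E
```

```text
[ 0.5043 -0.2052]
[ 0.518  -0.2615]
[ 0.3559 -0.2999]
[ 0.3431 -0.2446]
long [ 0.432  -0.2511  0.2451] 337.8039215686274
trivet [ 0.6216 -0.2219 -0.0259] 447.3176470588236
spoon [ 0.6283 -0.4292  0.2   ]
spoon [ 0.5922 -0.4861  0.2   ]
spoon [ 0.5622 -0.4346  0.2   ]
spoon [ 0.6027 -0.4766  0.    ]
```

```bash
python3 - <<'E'
from h import *
p=(.432,-.2513)
if not pick(p,.0,.030,.245,45,zhi=.25):
    lift(p,.22); place((.6238,-.2213),.030,-.026,18,zhi=.22)
    movep([.55,-.16,.36],q(0)); dwell(.3)
    m,im=snap("wrist","w7"); movep([.42,.16,.36],q(0)); dwell(.3); snap("wrist","w8"); snap("side","s7",(200,100,520,340),2.5); snap("top","t7",(200,120,500,280),2.6)
    print(sense()['clock'])
E
```

```text
grip False 59.71077045849928 [ 0.4321 -0.2514  0.0113] 49.9583
lift 59.760418079266564 [-0.0403 -0.3812 -5.1123]
down True [ 0.6238 -0.2213  0.0154] 0.015200000000000002 [-0.2276 -0.922   5.1842] 59.47136907045319
56.725
59.5417
```

View pics/w7.png

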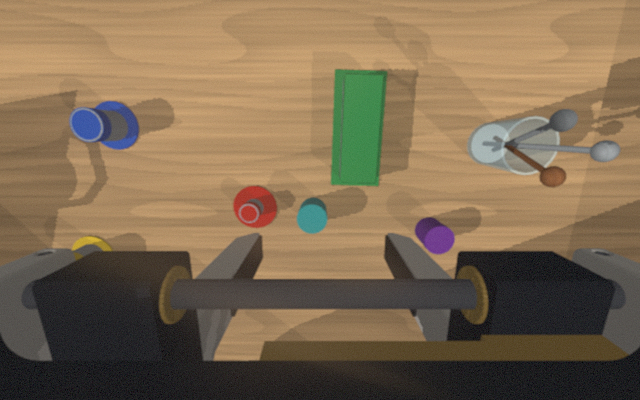

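View pics/w8.png

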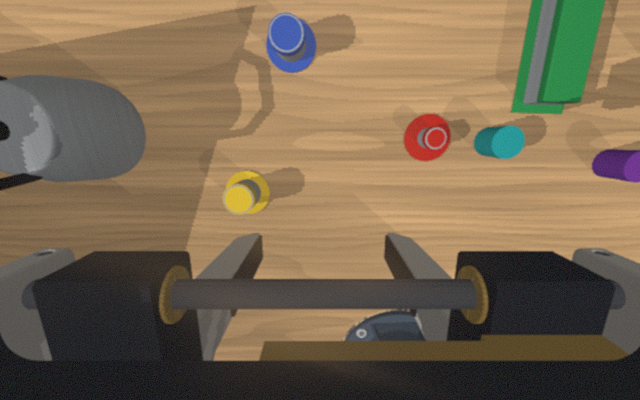

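View pics/s7.png

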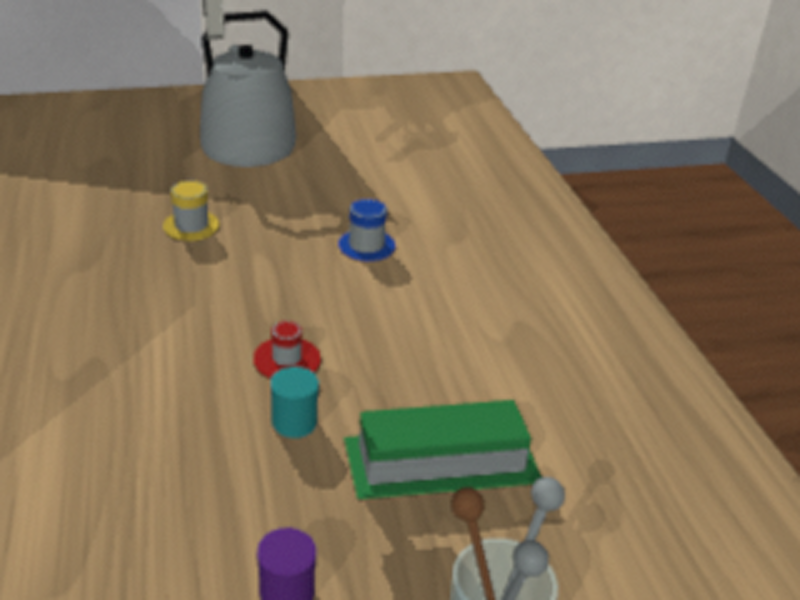

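All four tins stand upright on their mats. One numerical check of the centring before I hand in.

```bash
python3 - <<'E'
from h import *
def ld(f):
    d=np.load(f"pics/{f}.npz"); return {k:d[k] for k in('K','eye','orientation')}
w7,w8,t7=ld('w7'),ld('w8'),ld('t7')
print('red',ray(w7,(249,212),.046)[:2],ray(w8,(435,138),.046)[:2])
print('blue',ray(w7,(88,125),.064)[:2],ray(w8,(287,34),.064)[:2])
print('yellow',ray(w8,(239,200),.064)[:2])
im=np.load("pics/w7.npz")['im'];h=cv2.cvtColor(im,cv2.COLOR_RGB2HSV)
# predicted corners of trivet / tin lid in w7, then view overlay crop
o=im[:,:,::-1].copy(); o=cv2.resize(o,None,fx=4,fy=4,interpolation=cv2.INTER_CUBIC)
for L,W,z,c in((.2,.09,.004,(0,0,255)),(.17,.06,.054,(255,255,255))):
    r=R.from_euler('z',-.026).apply(np.array([[L,W,0],[L,-W,0],[-L,-W,0],[-L,W,0]])/2)+[.6238,-.2213,z]
    pts=np.array([proj(w7,a)*4+1.5 for a in r],np.int32); cv2.polylines(o,[pts],True,c,1)
cv2.imwrite("pics/ov.png",o[220:780,1220:1660])
E
```

```text
red [ 0.4833 -0.0282] [ 0.4812 -0.0256]
blue [0.6308 0.2112] [0.6297 0.2131]
yellow [0.3798 0.3023]
```

View pics/ov.png

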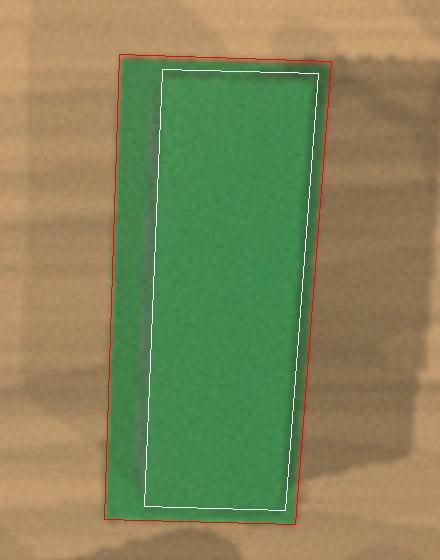

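The overlay shows the trivet (red outline) and the tin's lid (white outline) matching the image to about 1 mm. The round tins are centred to within about 3 mm. Handing in now.

```bash
python3 -c "
from workcell import *
print(hand_in(),sense()['clock'])"
```

```text
the job is handed in; nothing more can be done
the job is handed in; nothing more can be done
```

I took the stack apart in the order red, blue, yellow, long tin. Each tin was lowered slowly until it touched the middle of its own mat, and the job was handed in at about 60 s on the robot's clock.

- **Upright and in place:** the last wrist and side pictures show all four tins upright on their own mats.
- **Round tins:** their lids measured within about 3 mm of the coaster centres. That is about the accuracy of the reading plus the 2 mm calibration.
- **Long tin:** it lies lengthwise on the trivet, matching the expected outline to about 1 mm. One outline fit had put the trivet centre about 2 mm away from the corner measurements. I used the corners, and the final overlay agreed with them.
- **Left alone:** the kettle, spoon holder and the turquoise and purple tins were never approached and look unmoved in the pictures. I did not measure their positions again at the end.

No check failed. The gripper was open and clear of everything at hand-in.

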